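# Turn the slot plate and post the dough card

### The job

The front half of the tilted wash box is full: lift its slotted cover plate clear, turn it half round and seat it flat in its recess again, so that the slot stands over the empty rear half. Then take the narrow dough card from the stand and push it through the slot until it is wholly inside the box. Leave the wide scraper standing in its groove and everything else where it is.

Things in the scene. Friction and masses are not known exactly. Their poses are not given: they have to be found in the camera images.
- chute: Tilted steel chute of the fixed wash box, 195 mm high; its top slopes 30 degrees, low edge to the robot. Origin: centre of the seat under the cover plate, 152 mm above the table. z square out of the top (30 degrees from vertical), x up the slope (away from the robot), y level. A rim (134 x by 148 y outside), flush with the plate, stands 10 mm above the seat round a 114 x by 128 y recess; its upper 6 mm flare by 3.5 mm a side.
- bay_rear (a point): Centre of the rear bay's mouth, at seat level, 26.5 mm up the slope (+x) from the chute's origin. This bay is empty: 47 mm (chute x, 3 to 50) by 110 mm (y), 130 mm deep square to the slope. A 6 mm wall at chute x = 0 parts it from the front bay.
- bay_front (a point): Centre of the front (lower) bay's mouth, at seat level, 26.5 mm down the slope (-x) from the chute's origin. This bay is full of used cards up to 8 mm below the seat; nothing more goes in.
- plate: Loose white cover plate, 110 (own x) by 124 (own y) by 10 mm, 220 g, in the recess with 2 mm play each side. Origin: centre of its underside; z out of its top. A square black knob, 26 by 26 mm, sides along plate x and y, stands at its centre from 10 to 40 mm above the origin. At the start its slot is over the full front bay and its axes agree with the chute's.
- plate_slot (a point): Centre of the mouth of the slot in the plate's top face, 38 mm from the plate's centre towards its own -x. The slot is 10 mm (plate x) by 90 mm (plate y) and goes straight through. 25 mm lie between the slot's centre line and the side of the knob.
- card: Used dough card to post: the narrower, taller of two white cards in the stand. 84 wide (own y), 115 tall (own z), 6 thick (own x), top corners rounded, 60 g. Origin: centre of its lower edge. Stands upright, loose, in either groove, its top 75 mm above the stand. Held square it passes the slot with 2 mm to spare each face, 3 mm each edge; let go half way in, it slides down by its own weight.
- card_top (a point): Middle of the card's top edge, 115 mm above the card's origin along its z.
- scraper: Bystander: the wide bowl scraper, 120 wide, 95 tall, 6 thick, same white plastic, top corners rounded with 30 mm radius; stands in the stand's other groove and stays there. Origin: centre of its lower edge.
- stand: Fixed stand, 140 (x) by 150 (y) mm, origin at the centre of its underside. Two grooves along y, centred at x = -38 and +38 mm, 9 mm wide and 128 long, from 6 mm (groove floor) to 46 mm (top) above the table.
- shaker: Bystander: clear jar with a steel cap, 64 across, 110 high, all in mm. Origin: under its centre.
- brush: Bystander: pastry brush lying flat, 200 long, in mm. Origin: in its middle.
- bowl: Bystander: steel bowl, 150 across, 70 high, all in mm. Origin: under its centre.
- mug: Bystander: white mug, 84 across, 90 high, all in mm. Origin: under its centre.
- syrup: Bystander: amber bottle, 66 across, 180 high, all in mm. Origin: under its centre.
- spatula: Bystander: spatula lying flat, 260 long, in mm. Origin: in its middle.
- tin: Bystander: tin, 90 across, 100 high, all in mm. Origin: under its centre.
Things that resemble listed ones, but are neither listed nor needed, are in the scene too. Of the things that look like the plate, the smallest one is meant. What is shaped like the card but blue or green is not meant.

How it is judged:
By the outcome, as a careful person would: the job done as asked, in the order asked, and still so for the second after the job is handed in, with the robot touching nothing.
It also fails if it takes over 67 s, if anything falls off the work surface, if the arm or the gripper's body presses on something with over 40 N, if the wrist force passes 120 N, or if a joint passes its speed limit or range.

### The arm

A 6-joint arm with a two-finger parallel gripper is mounted at the origin on the work surface. World frame = base frame: x ahead of the robot, y to its left, z up, the work surface at z = 0. Lengths are in m, angles in rad, forces in N, time in s.
With the tool pointing down it reaches from about 0.35 to 0.775 m from the base axis. Payload 5.5 kg.
Tool frame: the origin (TCP) lies on the centre line of the jaws, within the pads' length; the fingertips stand 11 mm ahead of it and the grasp point (between the pads) lies 8 mm behind it (env.tip_reach is the distance from the TCP to the fingertips, in m); z points along the fingers, x is the direction in which the jaws open and shut, and the axes are right-handed (so a half turn about z gives the same grasp; the last joint's range is limited). The gripper opens to 85 mm and grips with 20 to 120 N. Pads are 22 mm wide; open, the fingers measure 114 mm over their backs; the gripper's body (76 mm by 85 mm) begins 54 mm behind the grasp point. The pads swing forward as they close: fully open they stand 13 mm farther back than shut.
Start: joints at [-1.408, 0.313, 0.046, 1.304, 0, 1.431], TCP at [0.171, -0.549, 0.242] pointing down, gripper open.
Joint ranges: [-2.76, 2.76], [-0.86, 1.69], [-1.03, 1.26], [-2.2, 2.34], [-1.47, 1.5], [-3.14, 3.14]. Speed limits (rad/s): [2.57, 2.57, 3.14, 3.14, 3.14, 3.14].

### API

Orientations are given as a unit quaternion [w, x, y, z].
In Python, from workcell import env gives the robot as it stands.
- The arm moves only by the tool carry_out, never from a script. Its argument "moves" is one flat list of numbers, 7 for each row, row after row: the gripper command: -1 is shut, 1 is fully open, values between are in proportion, then the shift along the tool's x, y, z in m, then the turn, a rotation vector about the tool's x, y, z in degrees. A call has exactly 5 rows; each row shifts and turns the pose as measured when the row begins, along the tool's axes as they then stand; what a row does not reach is not made up. A row lasts 1/8 s, in which the tool goes at most 62.5 mm and 10.7 degrees, less where a joint would pass 70% of its speed; a pose out of reach is approached as far as the arm can. A call is refused whole if a number of a shift passes 0.0625 or a number of a turn 10.7, either way. A call with a gripper value outside its range is refused whole. The fingers move at their own pace and stop on an object; "squeeze" is the grip in N (left out, the last holds). Time passes only in rows, so rows that do not move let the fingers close, or fill a call up. It gives the time, the measured TCP pose, the force and the opening at its end, in the units of the state.
- env.get_state(): the state, without advancing time (a new reading comes with each control period).
- env.read_camera(name): name is "scene" or "top" or "wrist"; returns the picture (420x560x3 uint8, red, green, blue); there is no depth.
- env.calibration(name): a dict with "camera_matrix" (3x3 intrinsics, pixels), "rvec" (rotation vector, rad) and "tvec" (3), from world to camera coordinates, as OpenCV has them; the wrist camera has in their place "hand_eye" (4x4, takes a point from camera to tool coordinates, whose origin is the TCP and whose axes are the tool frame's). Camera axes: x right, y down, z forward; pixel columns grow to the right and rows downward; lengths in m; the calibration is good to about 2 mm. A picture is of the moment at which its call begins: read the wrist's pose just before it. calibration takes no time and is no camera call.
- env.hand_in(): hands the job in, once; it reports no verdict.
The state is a dict: "clock": time; "joint_pos": joint angles; "qvel": joint speeds; "tau": joint torques, N m; "tcp_pos": TCP position; "orientation": TCP orientation; "wrist_force": force on the tool from outside, world axes, zero at the start; "ft_torque": the same for the moment, N m; "finger_gap": finger opening in m.
Only numpy, scipy, OpenCV 4.12 (cv2) and the standard library are available. Lean on these libraries where they do the work, as an engineer would, in place of code of your own. Each camera call takes 0.05 s, during which the arm holds its last target. There are 200 camera calls.

## Working session

There is one attempt and no reset: what is moved stays moved. The work goes in short steps, Python scripts to look and compute and a tool call to move; the robot and the scene stay as the last step left them, time stands still between calls to the robot, and variables do not carry over. Pictures are saved under pics/ and viewed, about 8 in all and at most 12, crops included, and the job is handed in when it is done.

Besides the shell and the picture viewer there is one more tool, called after "Emit:" by a JSON object that holds its "method" and its "body". carry_out: Moves the arm, as the interface text tells. Its arguments: {"type":"object","properties":{"moves":{"type":"array"},"squeeze":{"type":"number"}},"required":["moves"]}

```bash
ls; mkdir -p pics
python3 - <<'E'
from workcell import env
import cv2
print(env.get_state()); print(env.tip_reach)
for n in ("scene","top","wrist"):
    c=env.calibration(n); print(n,{k:v.tolist() if hasattr(v,'tolist') else v for k,v in c.items()})
for n in ("scene","top"):
    im=env.read_camera(n)[:,:,::-1]; cv2.imwrite(f"pics/{n}0.png",im)
E
```

```text
pics
{'clock': 0.0, 'joint_pos': array([-1.40760914e+00,  3.14012754e-01,  4.49589600e-02,  1.30360473e+00,
        1.95800753e-05,  1.43119023e+00]), 'qvel': array([ 2.05658885e-03, -5.59907653e-04,  1.32027412e-03,  3.64837383e-04,
       -1.59750247e-03,  6.77323440e-05]), 'tau': array([ 4.51938604e-04, -4.80630219e+01,  2.98532438e+01,  1.92910794e-02,
        1.86513034e-05, -1.16093556e-06]), 'tcp_pos': array([ 0.17136844, -0.54834382,  0.24139365]), 'orientation': array([-6.57581883e-04,  8.05663214e-01, -5.92373124e-01, -6.59262757e-04]), 'wrist_force': array([-0.35532386, -0.27153693,  0.13753699]), 'ft_torque': array([-0.00814805, -0.00385737,  0.00539634]), 'finger_gap': 0.08542884641806112}
0.011
scene {'camera_matrix': [[517.4962931302236, 0.0, 288.2961856868712], [0.0, 517.4962931302236, 206.88089480031744], [0.0, 0.0, 1.0]], 'rvec': [2.0690808912114838, 0.6621979563223733, -0.3273932088087504], 'tvec': [-0.4243908270620314, -0.08096589759343606, 1.9106647789812765]}
top {'camera_matrix': [[499.3822692721067, 0.0, 281.5619881568484], [0.0, 499.3822692721067, 203.12285452095117], [0.0, 0.0, 1.0]], 'rvec': [2.151605298802785, -2.1595566147730376, 0.15487706347032623], 'tvec': [-0.013153517303706229, 0.5563312163209885, 1.6795936609758888]}
wrist {'camera_matrix': [[349.3610616960601, 0.0, 280.25588663047427], [0.0, 349.3610616960601, 206.84323852056002], [0.0, 0.0, 1.0]], 'hand_eye': [[0.9999998312550007, 2.358290147430966e-05, 0.0005804600040259248, 0.000443457965145333], [-0.00019393589532415708, 0.9554073572330848, 0.2952909482760367, -0.07609588251283912], [-0.0005476119410865196, -0.2952910110191964, 0.9554072005864422, -0.13100084506741907], [0.0, 0.0, 0.0, 1.0]]}
```

View pics/scene0.png

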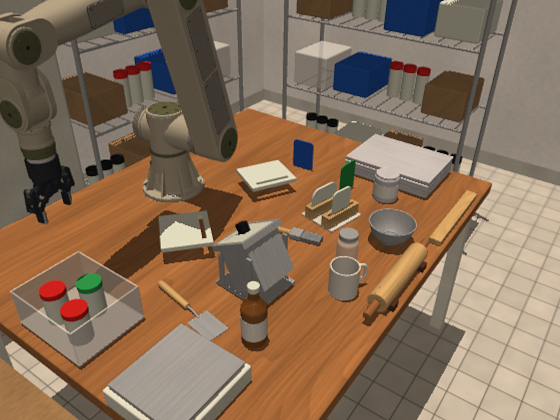

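View pics/top0.png

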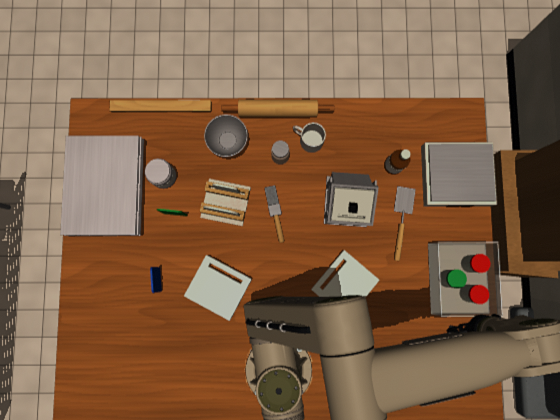

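Candidates in the top view:
- **Plate:** small plate in the chute (352,205). The loose white plates with brown bars at (218,287) and (345,278) are larger decoys.
- **Card:** two white cards in the stand, at (228,190) and (224,209). The blue (156,278) and green (172,211) ones are decoys.

One close crop to check this.

```bash
cat > h.py <<'E'
import numpy as np, cv2
from scipy.spatial.transform import Rotation as R
from workcell import env
def q2R(q): return R.from_quat([q[1],q[2],q[3],q[0]]).as_matrix()
def cam(n,st=None):
    c=env.calibration(n); K=np.array(c["camera_matrix"])
    if n=="wrist":
        T=np.array(c["hand_eye"]); st=st or env.get_state(); Q=q2R(st["orientation"])
        Rwc=Q@T[:3,:3]; o=np.array(st["tcp_pos"])+Q@T[:3,3]   # cam->world
    else:
        Rr=cv2.Rodrigues(np.array(c["rvec"],float))[0]; Rwc=Rr.T; o=-Rr.T@np.array(c["tvec"],float).ravel()
    return K,Rwc,o
def ray(C,uv):
    K,Rw,o=C; d=Rw@np.linalg.inv(K)@np.array([uv[0],uv[1],1.]); return o,d/np.linalg.norm(d)
def onplane(C,uv,p,n=(0,0,1)):
    o,d=ray(C,uv); n=np.array(n,float); return o+d*(n@(np.array(p)-o))/(n@d)
def onz(C,uv,z): return onplane(C,uv,[0,0,z])
def cross(C1,uv1,C2,uv2):
    (a,d),(b,e)=ray(C1,uv1),ray(C2,uv2)
    s=np.linalg.lstsq(np.c_[d,-e],b-a,rcond=None)[0]; p,q=a+d*s[0],b+e*s[1]
    return (p+q)/2,np.linalg.norm(p-q)
def proj(C,p):
    K,Rw,o=C; v=K@(Rw.T@(np.array(p)-o)); return v[:2]/v[2]
E
python3 - <<'E'
import cv2,numpy as np
t=cv2.imread("pics/top0.png");s=cv2.imread("pics/scene0.png")
f=lambda i,x,y,w,h,W,H:cv2.resize(i[y:y+h,x:x+w],(W,H),interpolation=cv2.INTER_CUBIC)
cv2.imwrite("pics/m1.png",np.vstack([np.hstack([f(t,195,170,60,60,400,400)[:300*1],f(t,320,170,60,60,400,400)[:300]]) if 0 else np.hstack([f(t,195,172,64,56,400,350),f(t,318,170,64,56,400,350)]),np.hstack([f(s,300,175,64,40,400,250),f(s,210,212,96,60,400,250)])]))
E
```

```text
(no output)
```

View pics/m1.png

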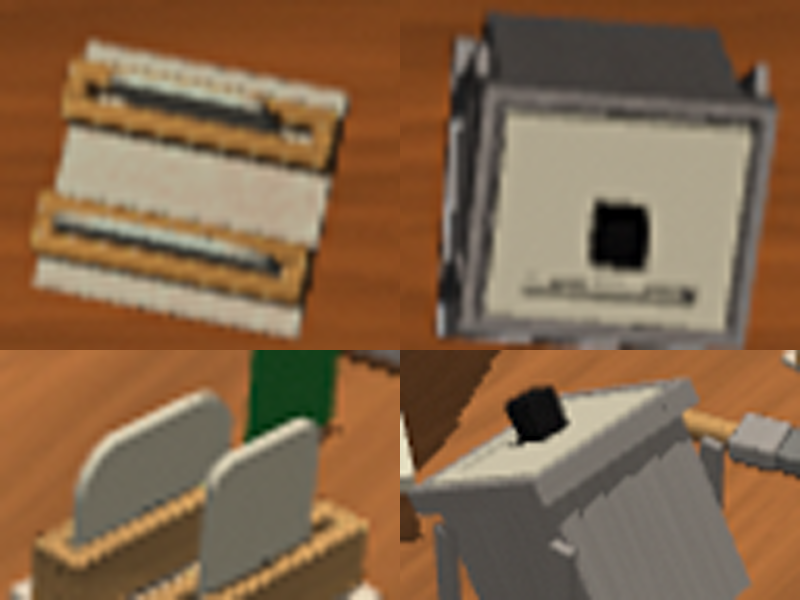

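Far groove (top view (228,188)) holds the narrower, taller card; the near one is the wide scraper. The plate is in the chute, with its knob at about (352,207) and its slot low at about (351,217). Next, coarse positions.

Run:
```python
from h import *
C=cam("top"); S=cam("scene")
c=lambda x,y:(318+(x-400)/6.25,170+y/6.25)
P=[onz(C,c(*p),z) for p,z in [((505,108),.188),((752,125),.188),((742,330),.133),((482,318),.133)]]
P=np.array(P); print(P.round(4)); m=P.mean(0); print("plate top centre",m)
for a,b in((1,0),(2,3)): v=P[a]-P[b]; print(np.linalg.norm(v),np.degrees(np.arctan2(v[1],v[0])))
for a,b in((3,0),(2,1)): v=P[b]-P[a]; print(np.linalg.norm(v),np.degrees(np.arctan2(v[1],v[0])))
t=cv2.imread("pics/top0.png"); k=(t.max(2)<45).astype(np.uint8); k[:195]=0;k[216:]=0;k[:,:340]=0;k[:,365:]=0
u=cv2.moments(k,True); uv=(u['m10']/u['m00'],u['m01']/u['m00']); print("knob",uv,onz(C,uv,.183))
d=lambda x,y:(195+x/6.25,172+y/6.25)
for p in [(105,78),(275,105),(55,218),(280,265)]: print("card",onz(C,d(*p),.121 if p[1]<150 else .101))
for p in [(72,62),(345,95),(325,170),(62,120),(35,195),(48,250),(310,232),(300,300)]: print("stand",onz(C,d(*p),.046))
```

```text
[[ 0.5857 -0.1818  0.188 ]
 [ 0.5767 -0.3063  0.188 ]
 [ 0.4782 -0.3089  0.133 ]
 [ 0.4849 -0.1743  0.133 ]]
plate top centre [ 0.53138767 -0.24284149  0.1605    ]
0.12480926092409277 -94.15408684450976
0.1346922537074509 -92.84933916494887
0.11510187713600169 -4.25896095225905
0.11283164642677834 1.4746841892442213
knob (352.7088607594937, 207.30379746835442) [ 0.52259049 -0.23762116  0.183     ]
card [0.6074471  0.21430958 0.121     ]
card [0.59282208 0.12497136 0.121     ]
card [0.53595991 0.24226236 0.101     ]
card [0.51057698 0.12326342 0.101     ]
stand [0.62949312 0.2424992  0.046     ]
stand [0.61067141 0.0923601  0.046     ]
stand [0.56906442 0.10313524 0.046     ]
stand [0.5972133  0.24746357 0.046     ]
stand [0.55573973 0.2615274  0.046     ]
stand [0.52544242 0.2539159  0.046     ]
stand [0.53487439 0.11115179 0.046     ]
stand [0.49757768 0.11638246 0.046     ]
```

```bash
cat >> h.py <<'E'
def frame(yaw,tilt=np.radians(30)):   # chute frame columns x,y,z
    return R.from_euler("ZY",[yaw,-tilt]).as_matrix()
DOWN=np.diag([1.,-1,-1])             # tool x along +x, z down
def plan(p,Rt,n,g,st=None):
    st=st or env.get_state(); p0=np.array(st["tcp_pos"]); R0=q2R(st["orientation"])
    rv=R.from_matrix(R0.T@Rt).as_rotvec(); rows=[]
    for i in range(n):
        Ri=R0@R.from_rotvec(rv*i/n).as_matrix()
        rows.append([g]+list((Ri.T@(np.array(p)-p0)/n).round(4))+list(np.degrees(rv/n).round(1)))
    for k in range(0,n,5): print([float(x) for r in rows[k:k+5] for x in r])
def show(st=None):
    st=st or env.get_state(); Q=q2R(st["orientation"]); print("t",round(st["clock"],2),"p",np.round(st["tcp_pos"],4),"x",Q[:,0].round(3),"z",Q[:,2].round(3),"F",np.round(st["wrist_force"],1),"gap",round(st["finger_gap"],4),"q",np.round(st["joint_pos"],2))
E
python3 - <<'E'
from h import *
F=frame(np.radians(-3)); O=np.array([.536,-.243,.152]); print(F.round(3))
plan(O+.16*F[:,2],F@DOWN,10,1.)
E
```

```text
[[ 0.865  0.052 -0.499]
 [-0.045  0.999  0.026]
 [ 0.5    0.     0.866]]
[1.0, -0.0211, -0.0364, -0.0049, 1.8, 2.6, -6.8, 1.0, -0.0164, -0.0388, -0.0045, 1.8, 2.6, -6.8, 1.0, -0.0115, -0.0406, -0.0039, 1.8, 2.6, -6.8, 1.0, -0.0064, -0.0418, -0.003, 1.8, 2.6, -6.8, 1.0, -0.0013, -0.0423, -0.0019, 1.8, 2.6, -6.8]
[1.0, 0.0038, -0.0422, -0.0005, 1.8, 2.6, -6.8, 1.0, 0.0087, -0.0414, 0.0011, 1.8, 2.6, -6.8, 1.0, 0.0135, -0.04, 0.0029, 1.8, 2.6, -6.8, 1.0, 0.0179, -0.0381, 0.0049, 1.8, 2.6, -6.8, 1.0, 0.022, -0.0355, 0.007, 1.8, 2.6, -6.8]
```

Emit:
{"method": "carry_out", "body": {"moves": [1, -0.021, -0.036, -0.005, 1.8, 2.6, -6.8, 1, -0.016, -0.039, -0.0045, 1.8, 2.6, -6.8, 1, -0.0115, -0.0406, -0.004, 1.8, 2.6, -6.8, 1, -0.0064, -0.042, -0.003, 1.8, 2.6, -6.8, 1, -0.0013, -0.042, -0.002, 1.8, 2.6, -6.8]}}

```text
clock: 0.72
tcp_pos: [0.315, -0.3897, 0.2632]
orientation: [0.001, 0.938, -0.319, 0.137]
wrist_force: [1.8, -0.3, 0.2]
finger_gap: 0.0852
```

Emit:
{"method": "carry_out", "body": {"moves": [1, 0.004, -0.042, -0.0005, 1.8, 2.6, -6.8, 1, 0.009, -0.041, 0.001, 1.8, 2.6, -6.8, 1, 0.0135, -0.04, 0.003, 1.8, 2.6, -6.8, 1, 0.018, -0.038, 0.005, 1.8, 2.6, -6.8, 1, 0.022, -0.0355, 0.007, 1.8, 2.6, -6.8]}}

```text
clock: 1.35
tcp_pos: [0.4566, -0.2251, 0.2879]
orientation: [0.003, 0.965, -0.009, 0.262]
wrist_force: [0.2, 0.0, -0.2]
finger_gap: 0.0856
```

Run:
```python
from h import *
st=env.get_state(); im=env.read_camera("wrist")[:,:,::-1]; cv2.imwrite("pics/w1.png",im)
show(st); show()
import pickle; pickle.dump(st,open("w1.pkl","wb"))
```

```text
t 1.35 p [ 0.4566 -0.2251  0.2879] x [ 0.863 -0.015  0.505] z [ 0.505 -0.01  -0.863] F [ 0.2  0.  -0.2] gap 0.0856 q [-0.83 -0.16 -0.49  0.87  0.38  0.83]
t 1.4 p [ 0.458  -0.2222  0.2882] x [ 0.861 -0.009  0.508] z [ 0.508 -0.006 -0.861] F [-0.   1.9 -0.2] gap 0.0853 q [-0.83 -0.17 -0.49  0.86  0.38  0.83]
```

View pics/w1.png

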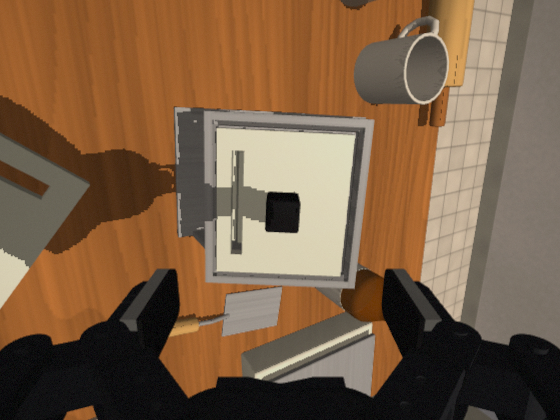

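The plate quad spans about (215,127)–(355,275), the slot is at x≈237, and the knob is at about (283,212). I'll measure it from a settled picture.

```bash
cat >> h.py <<'E'
def quad(mask):
    cs=cv2.findContours(mask.astype(np.uint8),cv2.RETR_EXTERNAL,cv2.CHAIN_APPROX_NONE)[0]
    h=cv2.convexHull(max(cs,key=cv2.contourArea)); 
    for e in np.arange(2,20,.5):
        q=cv2.approxPolyDP(h,e,True)
        if len(q)==4: return q[:,0].astype(float)
E
cat > meas.py <<'E'
from h import *
def measure_plate(im,st,roi,yaw=-.05):
    # im BGR
    hsv=cv2.cvtColor(im,cv2.COLOR_BGR2HSV); m=((im.min(2)>105)&(hsv[...,1]>20)&(hsv[...,1]<80)).astype(np.uint8)
    z=np.zeros_like(m); x0,y0,x1,y1=roi; z[y0:y1,x0:x1]=m[y0:y1,x0:x1]
    z=cv2.morphologyEx(z,cv2.MORPH_CLOSE,np.ones((25,25)))
    q=quad(z); C=cam("wrist",st); 
    O=np.array([.536,-.243,.152])
    for _ in range(8):
        F=frame(yaw); P=np.array([onplane(C,u,O+.01*F[:,2],F[:,2]) for u in q])
        L=(P-O)@F; c=(P.mean(0))-.01*F[:,2]; O=c+0; O[2]=.152
        # yaw from edges: order corners by chute coords
        s=sorted(range(4),key=lambda i:L[i,0]); lo=sorted(s[:2],key=lambda i:L[i,1]); hi=sorted(s[2:],key=lambda i:L[i,1])
        v=P[lo[1]]+P[hi[1]]-P[lo[0]]-P[hi[0]]; yaw=np.arctan2(-v[0],v[1])
        w=P[hi[0]]+P[hi[1]]-P[lo[0]]-P[lo[1]]
    print("corners",q.round(0).tolist(),"O",O.round(4),"yaw",np.degrees(yaw).round(2),"size",np.linalg.norm(v)/2,np.linalg.norm(w)/2,"yaw2",np.degrees(np.arctan2(w[1],w[0])).round(2))
    k=(im.max(2)<40).astype(np.uint8); a,b=q.min(0).astype(int)+15,q.max(0).astype(int)-15
    kk=np.zeros_like(k); kk[a[1]:b[1],a[0]:b[0]]=k[a[1]:b[1],a[0]:b[0]]
    cs=max(cv2.findContours(kk,cv2.RETR_EXTERNAL,cv2.CHAIN_APPROX_NONE)[0],key=cv2.contourArea)
    (r,sz,an)=cv2.minAreaRect(cs); print("knob px",r,sz,an)
    F=frame(yaw)
    for h in(.025,.04): print("knob at",h,((onplane(C,r,O+h*F[:,2],F[:,2])-O)@F).round(4))
    return O,yaw
E
python3 - <<'E'
from meas import *
st=env.get_state(); im=env.read_camera("wrist")[:,:,::-1].copy(); cv2.imwrite("pics/w2.png",im)
O,yaw=measure_plate(im,st,(190,110,365,285))
F=frame(yaw); show(); Q=q2R(env.get_state()["orientation"])
T=cam("top"); print("top reproj knob top",proj(T,O+.04*F[:,2]),"bottom",proj(T,O+.01*F[:,2]),"seen 352.7 207.3")
plan(O+.055*F[:,2],F@DOWN,5,1.)
E
```

```text
corners [[192.0, 123.0], [363.0, 122.0], [352.0, 284.0], [203.0, 284.0]] O [ 0.5361 -0.2359  0.152 ] yaw -0.74 size 0.14056644923717465 0.13280118536274477 yaw2 -0.61
knob px (279.8038635253906, 216.2265167236328) (32.639034271240234, 39.05121612548828) 3.012787342071533
knob at 0.025 [ 0.0017 -0.0013  0.025 ]
knob at 0.04 [0.0015 0.0038 0.04  ]
t 1.45 p [ 0.4568 -0.2237  0.2878] x [ 0.863 -0.014  0.505] z [ 0.505 -0.009 -0.863] F [-0.1 -0.7 -0.6] gap 0.0855 q [-0.83 -0.17 -0.49  0.87  0.38  0.83]
top reproj knob top [352.28787183 209.21905439] bottom [351.02866951 205.55049559] seen 352.7 207.3
[1.0, 0.0001, 0.0022, 0.0205, 0.0, -0.1, -0.0, 1.0, 0.0001, 0.0022, 0.0205, 0.0, -0.1, -0.0, 1.0, 0.0001, 0.0022, 0.0205, 0.0, -0.1, -0.0, 1.0, 0.0001, 0.0022, 0.0205, 0.0, -0.1, -0.0, 1.0, 0.0002, 0.0022, 0.0205, 0.0, -0.1, -0.0]
```

```bash
sed -i 's/im.min(2)>105)&(hsv\[...,1\]>20)/im.min(2)>th)\&(hsv[...,1]>0)/; s/yaw=-.05):/yaw=-.05,th=150):/; s/np.ones((25,25))/np.ones((9,9))/' meas.py
python3 - <<'E'
from meas import *
st=env.get_state(); im=cv2.imread("pics/w2.png"); print(im[150,300],im[180,340],im[200,240],im[150,208])
O,yaw=measure_plate(im,st,(190,110,365,285))
F=frame(yaw); T=cam("top"); print("top",proj(T,O+.04*F[:,2]),proj(T,O+.01*F[:,2]))
C=cam("wrist",st); 
vis=im.copy()
for x,y in [(67,74),(67,-74),(-67,-74),(-67,74),(55,62),(55,-62),(-55,-62),(-55,62)]:
    cv2.circle(vis,tuple(int(round(v)) for v in proj(C,O+F@np.array([x/1e3,y/1e3,.01]))),2,(0,0,255),-1)
for x,y in [(13,13),(13,-13),(-13,-13),(-13,13)]:
    cv2.circle(vis,tuple(int(round(v)) for v in proj(C,O+F@np.array([x/1e3,y/1e3,.04]))),2,(0,255,0),-1)
cv2.imwrite("pics/v2.png",cv2.resize(vis[95:305,160:390],None,fx=2.6,fy=2.6))
E
```

```text
[187 216 222] [187 216 221] [ 95 111 115] [140 148 157]
corners [[364.0, 126.0], [337.0, 279.0], [214.0, 274.0], [216.0, 132.0]] O [ 0.5386 -0.2368  0.152 ] yaw -7.03 size 0.12749093396948985 0.11285034652298102 yaw2 -1.13
knob px (279.8038635253906, 216.2265167236328) (32.639034271240234, 39.05121612548828) 3.012787342071533
knob at 0.025 [-0.002  -0.0043  0.025 ]
knob at 0.04 [-0.0025 -0.0001  0.04  ]
top [351.86799768 208.36375318] [351.13096214 204.74393649]
```

View pics/v2.png

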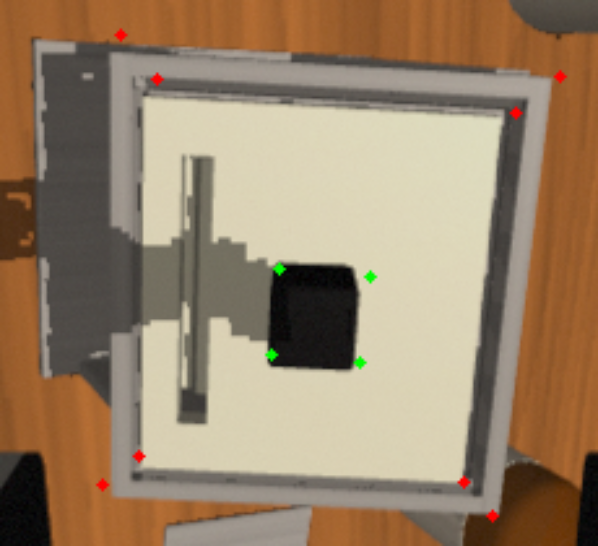

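```bash
cat >> meas.py <<'E'
def corners_pose(C,px,size,h,O0=(.536,-.24,.152),yaw=-.03,zseat=.152):
    """px: corners (-x+y),(+x+y),(+x-y),(-x-y) in chute axes at height h; fits x,y,yaw on the known plane"""
    from scipy.optimize import least_squares
    a,b=size[0]/2,size[1]/2; X=np.array([[-a,b,h],[a,b,h],[a,-b,h],[-a,-b,h]])
    def f(v):
        F=frame(v[2]); return np.concatenate([proj(C,np.array([v[0],v[1],v[3]])+F@x)-u for x,u in zip(X,px)])
    s=least_squares(f,[O0[0],O0[1],yaw,zseat]); return s.x,f(s.x)
E
python3 - <<'E'
from meas import *
st=env.get_state(); C=cam("wrist",st); c=lambda x,y:np.array([160+x/2.6,95+y/2.6])
pl=[c(143,97),c(503,113),c(463,485),c(142,470)]; rim=[c(112,52),c(550,78),c(497,514),c(112,495)]
for px,s in((pl,(.110,.124)),(rim,(.134,.148))):
    x,r=corners_pose(C,px,s,.01); print(x[:2].round(4),x[3].round(4),np.degrees(x[2]).round(2),r.round(1))
    ok,rv,tv=cv2.solvePnP(np.array([[-s[0]/2,s[1]/2,.01],[s[0]/2,s[1]/2,.01],[s[0]/2,-s[1]/2,.01],[-s[0]/2,-s[1]/2,.01]]),np.array(px),C[0],None)
    M=C[1]@cv2.Rodrigues(rv)[0]; print("pnp",(C[2]+C[1]@tv.ravel()).round(4),M.round(3).tolist())
F=frame(x[2]); O=x[[0,1,3]]
for p,h in(((315,263+45),.04),((275,360),.01)): 
   print(((onplane(C,c(*p),O+h*F[:,2],F[:,2])-O)@F).round(4))
E
```

```text
[ 0.5365 -0.24  ] 0.1521 -4.34 [-0.5 -0.2  0.2  0.9  0.5 -0.5 -0.3 -0.2]
pnp [ 0.5368 -0.2402  0.1516] [[0.86, 0.083, -0.503], [-0.064, 0.996, 0.055], [0.505, -0.015, 0.863]]
[ 0.5397 -0.2404] 0.1499 -4.76 [-0.2  0.2  0.3  0.2  0.  -0.3 -0.1 -0.2]
pnp [ 0.5398 -0.2404  0.1496] [[0.862, 0.088, -0.499], [-0.071, 0.996, 0.051], [0.502, -0.009, 0.865]]
[-0.0016  0.0058  0.04  ]
[-0.013  -0.0217  0.01  ]
```

```bash
cat >> h.py <<'E'
O=np.array([.537,-.2402,.152]); YAW=np.radians(-4.5); F=frame(YAW)
E
python3 - <<'E'
from h import *
plan(O+.06*F[:,2],F@DOWN,5,.3)
E
```

```text
[0.3, 0.0003, 0.0026, 0.0196, -0.4, -0.1, 0.6, 0.3, 0.0003, 0.0025, 0.0196, -0.4, -0.1, 0.6, 0.3, 0.0004, 0.0024, 0.0196, -0.4, -0.1, 0.6, 0.3, 0.0004, 0.0023, 0.0196, -0.4, -0.1, 0.6, 0.3, 0.0005, 0.0021, 0.0196, -0.4, -0.1, 0.6]
```

Emit:
{"method": "carry_out", "body": {"moves": [0.3, 0.0003, 0.0026, 0.0196, -0.4, -0.1, 0.6, 0.3, 0.0003, 0.0025, 0.0196, -0.4, -0.1, 0.6, 0.3, 0.0004, 0.0024, 0.0196, -0.4, -0.1, 0.6, 0.3, 0.0004, 0.0023, 0.0196, -0.4, -0.1, 0.6, 0.3, 0.0005, 0.0021, 0.0196, -0.4, -0.1, 0.6]}}

```text
clock: 2.08
tcp_pos: [0.5066, -0.2397, 0.2015]
orientation: [0.014, 0.966, -0.041, 0.256]
wrist_force: [0.9, 0.1, 0.1]
finger_gap: 0.0559
```

Run:
```python
from h import *
show(); st=env.get_state(); print("TCP in chute",((st["tcp_pos"]-O)@F).round(4)); plan(O+.027*F[:,2],F@DOWN,5,.3)
```

```text
t 2.08 p [ 0.5066 -0.2397  0.2015] x [ 0.866 -0.073  0.495] z [ 0.493 -0.047 -0.869] F [0.9 0.1 0.1] gap 0.0559 q [-0.74 -0.03 -0.59  0.58  0.3   0.98]
TCP in chute [-0.0015 -0.0019  0.058 ]
[0.3, 0.0003, -0.0004, 0.0062, 0.1, 0.1, -0.1, 0.3, 0.0003, -0.0004, 0.0062, 0.1, 0.1, -0.1, 0.3, 0.0003, -0.0004, 0.0062, 0.1, 0.1, -0.1, 0.3, 0.0003, -0.0004, 0.0062, 0.1, 0.1, -0.1, 0.3, 0.0003, -0.0004, 0.0062, 0.1, 0.1, -0.1]
```

Descend, then settle and close.

Emit:
{"method": "carry_out", "body": {"moves": [0.3, 0.0004, -0.0004, 0.0062, 0, 0, 0, 0.3, 0.0004, -0.0004, 0.0062, 0, 0, 0, 0.3, 0.0003, -0.0004, 0.0062, 0, 0, 0, 0.3, 0.0003, -0.0004, 0.0062, 0, 0, 0, 0.3, 0.0003, -0.0004, 0.006, 0, 0, 0]}}

```text
clock: 2.7
tcp_pos: [0.5233, -0.24, 0.1738]
orientation: [0.013, 0.966, -0.042, 0.255]
wrist_force: [0.2, -0.1, 0.0]
finger_gap: 0.0554
```

Run:
```python
from h import *
st=env.get_state(); im=env.read_camera("wrist")[:,:,::-1]; cv2.imwrite("pics/w3.png",im)
show(st);print("TCP in chute",((st["tcp_pos"]-O)@F).round(4))
```

```text
t 2.7 p [ 0.5233 -0.24    0.1738] x [ 0.867 -0.075  0.493] z [ 0.491 -0.047 -0.87 ] F [ 0.2 -0.1  0. ] gap 0.0554 q [-0.72  0.03 -0.61  0.5   0.29  1.01]
TCP in chute [-0.0009 -0.0009  0.0258]
```

View pics/w3.png

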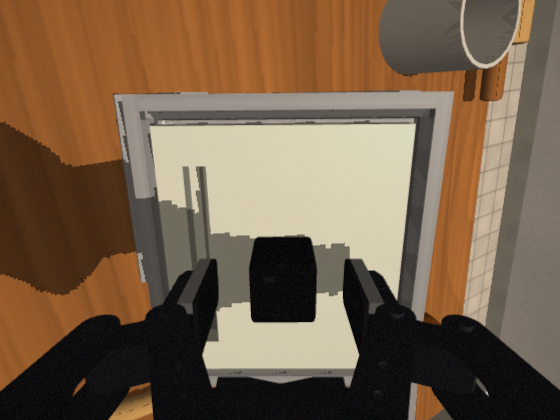

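The knob (283,280) sits between the fingers, centred and square. Close on it.

Emit:
{"method": "carry_out", "body": {"moves": [-1, 0, 0, 0, 0, 0, 0, -1, 0, 0, 0, 0, 0, 0, -1, 0, 0, 0, 0, 0, 0, -1, 0, 0, 0, 0, 0, 0, -1, 0, 0, 0, 0, 0, 0], "squeeze": 60}}

```text
clock: 3.38
tcp_pos: [0.5243, -0.2402, 0.1743]
orientation: [0.014, 0.966, -0.042, 0.256]
wrist_force: [1.1, -0.8, -2.0]
finger_gap: 0.0249
```

Run:
```python
from h import *
st=env.get_state();show(st);print("TCP in chute",((st["tcp_pos"]-O)@F).round(4))
```

```text
t 3.38 p [ 0.5243 -0.2402  0.1743] x [ 0.866 -0.074  0.495] z [ 0.493 -0.048 -0.869] F [ 1.1 -0.8 -2. ] gap 0.0249 q [-0.72  0.03 -0.61  0.5   0.29  1.01]
TCP in chute [ 0.0002 -0.001   0.0256]
```

Emit:
{"method": "carry_out", "body": {"moves": [-1, 0, 0, -0.008, 0, 0, 0, -1, 0, 0, -0.015, 0, 0, 0, -1, 0, 0, -0.015, 0, 0, 0, -1, 0, 0, -0.015, 0, 0, 0, -1, 0, 0, -0.01, 0, 0, 0]}}

```text
clock: 4.0
tcp_pos: [0.488, -0.2348, 0.2274]
orientation: [0.011, 0.967, -0.043, 0.251]
wrist_force: [0.3, 0.9, -3.0]
finger_gap: 0.0249
```

Run:
```python
from h import *
st=env.get_state(); im=env.read_camera("wrist")[:,:,::-1]; cv2.imwrite("pics/w4.png",im)
show(st);print("TCP in chute",((st["tcp_pos"]-O)@F).round(4))
```

```text
t 4.0 p [ 0.488  -0.2348  0.2274] x [ 0.871 -0.078  0.486] z [ 0.484 -0.044 -0.874] F [ 0.3  0.9 -3. ] gap 0.0249 q [-0.76 -0.08 -0.56  0.68  0.31  0.96]
TCP in chute [-0.005   0.0015  0.09  ]
```

View pics/w4.png

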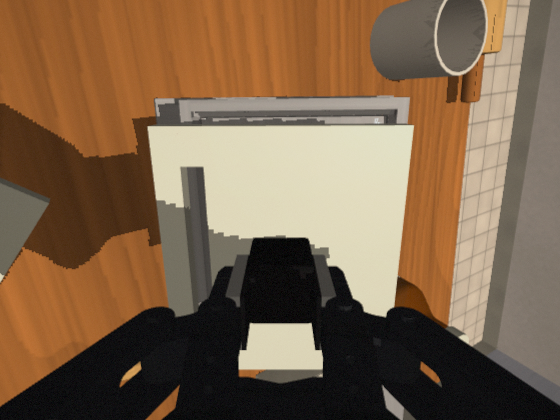

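Emit:
{"method": "carry_out", "body": {"moves": [-1, 0, 0, 0, 0, 0, -10.6, -1, 0, 0, 0, 0, 0, -10.6, -1, 0, 0, 0, 0, 0, -10.6, -1, 0, 0, 0, 0, 0, -10.6, -1, 0, 0, 0, 0, 0, -10.6]}}

```text
clock: 4.68
tcp_pos: [0.4859, -0.2342, 0.2267]
orientation: [0.123, 0.882, 0.4, 0.217]
wrist_force: [-1.1, 0.3, -1.6]
finger_gap: 0.0249
```

Emit:
{"method": "carry_out", "body": {"moves": [-1, 0, 0, 0, 0, 0, -10.6, -1, 0, 0, 0, 0, 0, -10.6, -1, 0, 0, 0, 0, 0, -10.6, -1, 0, 0, 0, 0, 0, -10.6, -1, 0, 0, 0, 0, 0, -10.6]}}

```text
clock: 5.3
tcp_pos: [0.4838, -0.233, 0.2237]
orientation: [0.205, 0.606, 0.756, 0.137]
wrist_force: [0.4, 0.6, -3.0]
finger_gap: 0.0249
```

Emit:
{"method": "carry_out", "body": {"moves": [-1, 0, 0, 0, 0, 0, -10.6, -1, 0, 0, 0, 0, 0, -10.6, -1, 0, 0, 0, 0, 0, -10.6, -1, 0, 0, 0, 0, 0, -8, -1, 0, 0, 0, 0, 0, 0]}}

```text
clock: 5.92
tcp_pos: [0.4817, -0.2318, 0.2207]
orientation: [0.237, 0.308, 0.92, 0.059]
wrist_force: [-0.2, -0.5, -2.8]
finger_gap: 0.0246
```

```bash
cat >> h.py <<'E'
FLIP=np.diag([-1.,1,-1])   # tool x along -chute x
E
python3 - <<'E'
from h import *
st=env.get_state();show(st);print("TCP in chute",((st["tcp_pos"]-O)@F).round(4))
plan(O+F@np.array([.001,0,.07]),F@FLIP,5,-1)
E
```

```text
t 5.92 p [ 0.4817 -0.2318  0.2207] x [-0.698  0.594 -0.399] z [ 0.471 -0.038 -0.881] F [-0.2 -0.5 -2.8] gap 0.0246 q [-0.77 -0.08 -0.57  0.68  0.3  -1.63]
TCP in chute [-0.0139  0.004   0.0874]
[-1.0, -0.003, 0.001, 0.0034, -0.1, -0.3, -6.5, -1.0, -0.0031, 0.0006, 0.0034, -0.1, -0.3, -6.5, -1.0, -0.0031, 0.0003, 0.0034, -0.1, -0.3, -6.5, -1.0, -0.0031, -0.0001, 0.0034, -0.1, -0.3, -6.5, -1.0, -0.0031, -0.0005, 0.0035, -0.1, -0.3, -6.5]
```

Emit:
{"method": "carry_out", "body": {"moves": [-1, -0.003, 0.001, 0.003, -0.1, -0.3, -6.8, -1, -0.003, 0.0006, 0.003, -0.1, -0.3, -6.8, -1, -0.003, 0.0003, 0.003, -0.1, -0.3, -6.8, -1, -0.003, 0, 0.003, -0.1, -0.3, -6.8, -1, -0.003, -0.0005, 0.003, -0.1, -0.3, -6.5]}}

```text
clock: 6.55
tcp_pos: [0.5009, -0.2364, 0.213]
orientation: [0.256, 0.027, 0.966, -0.012]
wrist_force: [0.0, 0.7, -2.7]
finger_gap: 0.0246
```

Run:
```python
from h import *
st=env.get_state();show(st);print("TCP in chute",((st["tcp_pos"]-O)@F).round(4))
plan(O+F@np.array([.001,0.0005,.045]),F@FLIP,5,-1)
```

```text
t 6.55 p [ 0.5009 -0.2364  0.213 ] x [-0.868  0.046 -0.495] z [ 0.493 -0.037 -0.869] F [ 0.   0.7 -2.7] gap 0.0246 q [-0.75 -0.04 -0.57  0.62  0.31 -2.2 ]
TCP in chute [-0.0009  0.0009  0.071 ]
[-1.0, -0.0004, -0.0001, 0.0052, 0.0, -0.1, 0.3, -1.0, -0.0004, -0.0001, 0.0052, 0.0, -0.1, 0.3, -1.0, -0.0004, -0.0001, 0.0052, 0.0, -0.1, 0.3, -1.0, -0.0004, -0.0001, 0.0052, 0.0, -0.1, 0.3, -1.0, -0.0004, -0.0001, 0.0052, 0.0, -0.1, 0.3]
```

Emit:
{"method": "carry_out", "body": {"moves": [-1, -0.0004, -0.0001, 0.006, 0, -0.1, 0.3, -1, -0.0004, -0.0001, 0.006, 0, -0.1, 0.3, -1, -0.0004, -0.0001, 0.006, 0, -0.1, 0.3, -1, -0.0004, -0.0001, 0.006, 0, -0.1, 0.3, -1, -0.0004, -0.0001, 0.006, 0, -0.1, 0.3]}}

```text
clock: 7.18
tcp_pos: [0.5179, -0.238, 0.1856]
orientation: [0.259, 0.046, 0.965, -0.007]
wrist_force: [0.1, 1.3, -2.1]
finger_gap: 0.0246
```

Run:
```python
from h import *
st=env.get_state(); im=env.read_camera("wrist")[:,:,::-1]; cv2.imwrite("pics/w5.png",im)
show(st);print("TCP in chute",((st["tcp_pos"]-O)@F).round(4))
plan(O+F@np.array([.001,0.0005,.0255]),F@FLIP,5,-1)
```

```text
t 7.17 p [ 0.5179 -0.238   0.1856] x [-0.861  0.084 -0.501] z [ 0.5   -0.037 -0.865] F [ 0.1  1.3 -2.1] gap 0.0246 q [-0.73  0.01 -0.6   0.53  0.31 -2.14]
TCP in chute [0.0002 0.0007 0.0387]
[-1.0, -0.0003, -0.0001, 0.0025, 0.0, 0.0, -0.2, -1.0, -0.0003, -0.0001, 0.0025, 0.0, 0.0, -0.2, -1.0, -0.0003, -0.0001, 0.0025, 0.0, 0.0, -0.2, -1.0, -0.0003, -0.0001, 0.0025, 0.0, 0.0, -0.2, -1.0, -0.0003, -0.0001, 0.0025, 0.0, 0.0, -0.2]
```

View pics/w5.png

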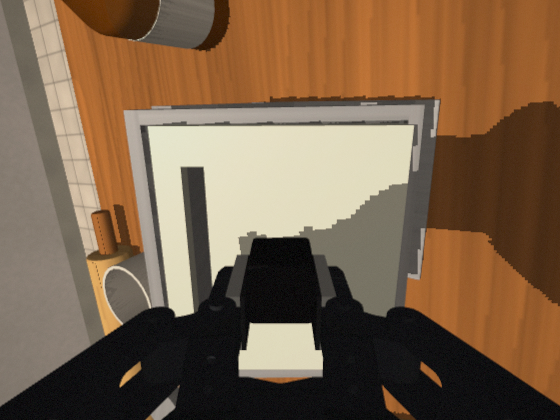

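The plate is turned, with the slot up-slope and the plate square over the recess. Lower it.

Emit:
{"method": "carry_out", "body": {"moves": [-1, -0.0003, -0.0001, 0.0035, 0, 0, -0.2, -1, -0.0003, -0.0001, 0.0035, 0, 0, -0.2, -1, -0.0003, -0.0001, 0.0035, 0, 0, -0.2, -1, -0.0003, -0.0001, 0.003, 0, 0, -0.2, -1, 0, 0, 0.002, 0, 0, 0]}}

```text
clock: 7.85
tcp_pos: [0.5258, -0.2355, 0.1746]
orientation: [0.26, 0.038, 0.965, -0.006]
wrist_force: [-30.5, 6.8, 27.0]
finger_gap: 0.0246
```

Run:
```python
from h import *
st=env.get_state(); im=env.read_camera("wrist")[:,:,::-1]; cv2.imwrite("pics/w6.png",im)
show(st);print("TCP in chute",((st["tcp_pos"]-O)@F).round(4), (F.T@st["wrist_force"]).round(1))
```

```text
t 7.85 p [ 0.5258 -0.2355  0.1746] x [-0.862  0.069 -0.502] z [ 0.501 -0.032 -0.865] F [-30.5   6.8  27. ] gap 0.0246 q [-0.72  0.03 -0.61  0.5   0.31 -2.14]
TCP in chute [0.0013 0.0038 0.0253] [-13.3   4.4  38.9]
```

Height 25.3 mm matches the seated grasp (25.6 mm). Release and back off.

Emit:
{"method": "carry_out", "body": {"moves": [-1, 0, 0, -0.001, 0, 0, 0, 0.3, 0, 0, 0, 0, 0, 0, 0.3, 0, 0, 0, 0, 0, 0, 0.3, 0, 0, 0, 0, 0, 0, 0.3, 0, 0, -0.01, 0, 0, 0]}}

```text
clock: 8.52
tcp_pos: [0.5214, -0.2364, 0.1856]
orientation: [0.261, 0.037, 0.965, -0.008]
wrist_force: [-0.1, 0.9, -0.3]
finger_gap: 0.0555
```

Emit:
{"method": "carry_out", "body": {"moves": [0.3, 0, 0, -0.025, 0, 0, 0, 0.3, 0, 0, -0.03, 0, 0, 0, 0.3, 0, 0, -0.03, 0, 0, 0, 0.3, 0, 0, -0.03, 0, 0, 0, 0.3, 0, 0, 0, 0, 0, 0]}}

```text
clock: 9.15
tcp_pos: [0.4614, -0.2325, 0.291]
orientation: [0.262, 0.037, 0.964, -0.009]
wrist_force: [0.7, -1.1, -0.3]
finger_gap: 0.0555
```

Run:
```python
from h import *
import pickle
env.read_camera("scene"); st=env.get_state(); im=env.read_camera("wrist")[:,:,::-1]; cv2.imwrite("pics/w7.png",im)
pickle.dump(st,open("w7.pkl","wb"))
show(st); cv2.imwrite("pics/w7c.png",cv2.resize(im[60:330,120:460],None,fx=2.2,fy=2.2,interpolation=cv2.INTER_CUBIC))
```

```text
t 9.2 p [ 0.4613 -0.2322  0.2895] x [-0.861  0.067 -0.505] z [ 0.504 -0.035 -0.863] F [ 0.9  0.2 -0.2] gap 0.0556 q [-0.82 -0.16 -0.48  0.85  0.35 -2.24]
```

View pics/w7c.png

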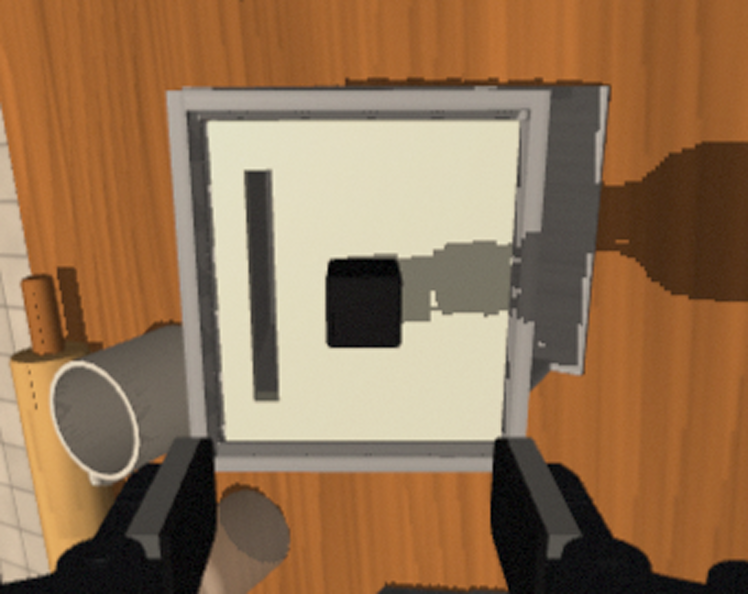

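Plate seated flat with the slot (260,285 in the crop) on the up-slope side. I'll measure the slot, then plan the way to the stand.

Run:
```python
from meas import *
import pickle
st=pickle.load(open("w7.pkl","rb")); C=cam("wrist",st); c=lambda x,y:np.array([120+x/2.2,60+y/2.2])
px=[c(505,440),c(223,441),c(207,121),c(519,122)]
x,r=corners_pose(C,px,(.110,.124),.01,O,YAW); print("plate",x.round(4),np.degrees(x[2]),r.round(1))
P=x[[0,1,3]]; F2=frame(x[2]); 
s=np.array([onplane(C,c(*p),P+.01*F2[:,2],F2[:,2]) for p in[(245,171),(271,171),(279,399),(255,400)]])
print("slot in plate fit",((s-P)@F2*1e3).round(1).tolist(),"mean",((s.mean(0)-P)@F2).round(4), "in O frame",((s.mean(0)-O)@F).round(4))
plan([.598,.170,.25],R.from_euler("z",-9.,degrees=True).as_matrix()@FLIP,10,0.)
```

```text
plate [ 0.5378 -0.2393 -0.0721  0.1511] -4.131660462947156 [-1.7  0.6  1.2  0.3 -0.1  0.1  0.5 -1. ]
slot in plate fit [[42.4, -44.7, 10.0], [33.0, -44.7, 10.0], [33.1, 43.6, 10.0], [42.5, 44.0, 10.0]] mean [ 0.0377 -0.0004  0.01  ] in O frame [0.0379 0.0007 0.0088]
[0.0, -0.0071, 0.0411, 0.0088, 0.2, 3.0, 0.4, 0.0, -0.0073, 0.0412, 0.0083, 0.2, 3.0, 0.4, 0.0, -0.0074, 0.0412, 0.0079, 0.2, 3.0, 0.4, 0.0, -0.0075, 0.0413, 0.0073, 0.2, 3.0, 0.4, 0.0, -0.0075, 0.0414, 0.0068, 0.2, 3.0, 0.4]
[0.0, -0.0075, 0.0415, 0.0063, 0.2, 3.0, 0.4, 0.0, -0.0075, 0.0415, 0.0058, 0.2, 3.0, 0.4, 0.0, -0.0075, 0.0416, 0.0053, 0.2, 3.0, 0.4, 0.0, -0.0074, 0.0417, 0.0048, 0.2, 3.0, 0.4, 0.0, -0.0073, 0.0418, 0.0043, 0.2, 3.0, 0.4]
```

Emit:
{"method": "carry_out", "body": {"moves": [0, -0.007, 0.041, 0.009, 0.2, 3, 0.4, 0, -0.007, 0.041, 0.008, 0.2, 3, 0.4, 0, -0.0074, 0.041, 0.008, 0.2, 3, 0.4, 0, -0.0075, 0.041, 0.007, 0.2, 3, 0.4, 0, -0.0075, 0.041, 0.007, 0.2, 3, 0.4]}}

```text
clock: 9.88
tcp_pos: [0.5293, -0.0291, 0.2612]
orientation: [0.125, 0.062, 0.99, -0.006]
wrist_force: [0.3, -0.3, 1.0]
finger_gap: 0.0426
```

Emit:
{"method": "carry_out", "body": {"moves": [0, -0.0075, 0.0415, 0.006, 0.2, 3, 0.4, 0, -0.0075, 0.0415, 0.006, 0.2, 3, 0.4, 0, -0.0075, 0.0416, 0.005, 0.2, 3, 0.4, 0, -0.0074, 0.0417, 0.005, 0.2, 3, 0.4, 0, -0.0073, 0.0418, 0.004, 0.2, 3, 0.4]}}

```text
clock: 10.5
tcp_pos: [0.5986, 0.1809, 0.2307]
orientation: [-0.015, 0.079, 0.997, -0.006]
wrist_force: [0.3, -0.8, -0.3]
finger_gap: 0.043
```

Emit:
{"method": "carry_out", "body": {"moves": [0, 0, 0, 0, 0, 0, 0, 0, 0, 0, 0, 0, 0, 0, 0, 0, 0, 0, 0, 0, 0, 0, 0, 0, 0, 0, 0, 0, 0, 0, 0, 0, 0, 0, 0]}}

```text
clock: 11.12
tcp_pos: [0.5974, 0.1815, 0.2253]
orientation: [-0.018, 0.078, 0.997, -0.007]
wrist_force: [-0.8, 0.2, -0.0]
finger_gap: 0.0429
```

Run:
```python
from h import *
import pickle
st=env.get_state(); im=env.read_camera("wrist")[:,:,::-1]; cv2.imwrite("pics/w8.png",im)
pickle.dump(st,open("w8.pkl","wb")); show(st); show()
C=cam("wrist",st); print([proj(C,p).round(0) for p in([.607,.214,.121],[.593,.125,.121],[.536,.242,.101],[.511,.123,.101])])
```

```text
t 11.12 p [0.5974 0.1815 0.2253] x [-0.987  0.156  0.035] z [-0.037 -0.012 -0.999] F [-0.8  0.2 -0. ] gap 0.0429 q [ 0.17  0.45  0.2   1.36 -0.01 -1.25]
t 11.18 p [0.5975 0.1815 0.2255] x [-0.987  0.156  0.035] z [-0.037 -0.012 -0.999] F [0.6 0.1 0.1] gap 0.0424 q [ 0.17  0.45  0.2   1.36 -0.01 -1.25]
[array([270., 257.]), array([269., 132.]), array([362., 264.]), array([382., 108.])]
```

View pics/w8.png

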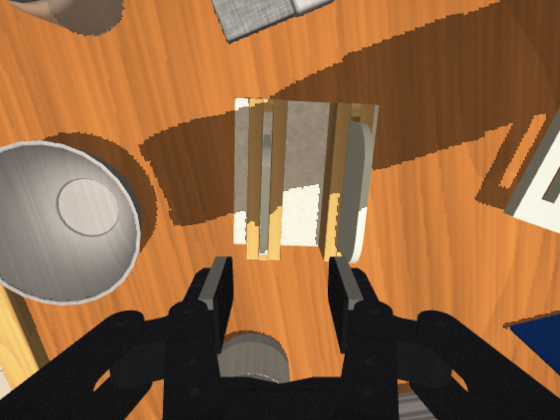

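The card's top edge is the left strip from about (267,138) to (264,253). The scraper is the wide strip at x≈360.

Run:
```python
from h import *
import pickle
st=pickle.load(open("w8.pkl","rb")); C=cam("wrist",st); im=cv2.imread("pics/w8.png")
for r in (145,165,190,215,235,248): print(r,im[r,252:284].mean(1).astype(int).tolist())
b=im[120:265,262:270].mean(1).astype(int); print(b.tolist()) if 0 else None
```

```text
145 [95, 95, 92, 93, 93, 92, 93, 91, 90, 84, 89, 108, 103, 106, 105, 106, 105, 103, 103, 97, 82, 97, 96, 94, 97, 94, 94, 92, 91, 92, 91, 91]
165 [97, 96, 96, 93, 93, 93, 93, 89, 87, 96, 144, 149, 148, 149, 149, 149, 150, 148, 136, 77, 96, 97, 98, 97, 95, 96, 93, 94, 93, 93, 93, 94]
190 [96, 97, 98, 98, 94, 95, 95, 90, 89, 126, 139, 139, 140, 141, 142, 140, 139, 129, 77, 97, 97, 96, 97, 97, 95, 98, 95, 93, 95, 95, 97, 119]
215 [100, 97, 99, 97, 95, 98, 94, 105, 139, 140, 139, 140, 142, 142, 142, 140, 129, 120, 183, 185, 185, 187, 188, 185, 186, 184, 184, 184, 182, 188, 223, 244]
235 [189, 188, 189, 187, 186, 183, 161, 93, 140, 141, 139, 139, 141, 142, 141, 130, 116, 176, 186, 187, 187, 188, 188, 186, 187, 186, 186, 184, 185, 214, 239, 240]
248 [190, 188, 188, 189, 189, 181, 135, 114, 134, 136, 133, 134, 135, 135, 131, 125, 150, 188, 187, 189, 188, 189, 190, 190, 189, 189, 187, 179, 135, 141, 143, 142]
```

Run:
```python
from h import *
import pickle
st=pickle.load(open("w8.pkl","rb")); C=cam("wrist",st)
a,b=onz(C,(266.9,140),.121),onz(C,(262.7,252),.121); m=onz(C,(264.9,195.5),.121); print(a,b,m,np.linalg.norm(a-b))
v=b-a; yaw=np.arctan2(-v[0],v[1]); print(np.degrees(yaw))
RT=R.from_euler("z",yaw).as_matrix()@FLIP
show(); plan([m[0],m[1],.145],RT,5,0.)
```

```text
[0.59548804 0.13002303 0.121     ] [0.61197687 0.20923084 0.121     ] [0.60322524 0.16746811 0.121     ] 0.08090586606066666
-11.759416797839004
t 11.18 p [0.5975 0.1815 0.2255] x [-0.987  0.156  0.035] z [-0.037 -0.012 -0.999] F [0.6 0.1 0.1] gap 0.0424 q [ 0.17  0.45  0.2   1.36 -0.01 -1.25]
[0.0, -0.0021, -0.0023, 0.0161, -0.2, -0.4, 0.6, 0.0, -0.002, -0.0024, 0.0161, -0.2, -0.4, 0.6, 0.0, -0.002, -0.0024, 0.0161, -0.2, -0.4, 0.6, 0.0, -0.0019, -0.0024, 0.0161, -0.2, -0.4, 0.6, 0.0, -0.0018, -0.0025, 0.0161, -0.2, -0.4, 0.6]
```

Emit:
{"method": "carry_out", "body": {"moves": [0, -0.002, -0.0023, 0.016, -0.2, -0.4, 0.5, 0, -0.002, -0.0024, 0.016, -0.2, -0.4, 0.5, 0, -0.002, -0.0024, 0.016, -0.2, -0.4, 0.5, 0, -0.0019, -0.0024, 0.016, -0.2, -0.4, 0.5, 0, -0.0018, -0.0024, 0.016, -0.2, -0.4, 0.5]}}

```text
clock: 11.8
tcp_pos: [0.6055, 0.1659, 0.1482]
orientation: [0.005, 0.102, 0.995, 0.001]
wrist_force: [-0.9, -0.1, -0.5]
finger_gap: 0.043
```

Run:
```python
from h import *
show(); RT=R.from_euler("z",-11.3,degrees=True).as_matrix()@FLIP
plan([.603,.169,.103],RT,5,0.)
```

```text
t 11.8 p [0.6055 0.1659 0.1482] x [-0.979  0.202 -0.011] z [ 0.011  0.001 -1.   ] F [-0.9 -0.1 -0.5] gap 0.043 q [ 0.14  0.45  0.01  1.12 -0.   -1.23]
[0.0, 0.0007, 0.0005, 0.009, 0.0, 0.1, -0.1, 0.0, 0.0007, 0.0005, 0.009, 0.0, 0.1, -0.1, 0.0, 0.0007, 0.0005, 0.009, 0.0, 0.1, -0.1, 0.0, 0.0006, 0.0005, 0.009, 0.0, 0.1, -0.1, 0.0, 0.0006, 0.0005, 0.009, 0.0, 0.1, -0.1]
```

Emit:
{"method": "carry_out", "body": {"moves": [0, 0.0007, 0.0006, 0.009, 0, 0.1, -0.1, 0, 0.0007, 0.0006, 0.009, 0, 0.1, -0.1, 0, 0.0007, 0.0006, 0.009, 0, 0.1, -0.1, 0, 0.0006, 0.0005, 0.009, 0, 0.1, -0.1, -0.4, 0.0006, 0.0005, 0.009, 0, 0.1, -0.1]}}

```text
clock: 12.42
tcp_pos: [0.6035, 0.1693, 0.1022]
orientation: [0.002, 0.097, 0.995, 0.002]
wrist_force: [-0.0, -0.5, 0.5]
finger_gap: 0.0261
```

Emit:
{"method": "carry_out", "body": {"moves": [-1, 0, 0, 0, 0, 0, 0, -1, 0, 0, 0, 0, 0, 0, -1, 0, 0, 0, 0, 0, 0, -1, 0, 0, 0, 0, 0, 0, -1, 0, 0, 0, 0, 0, 0], "squeeze": 50}}

```text
clock: 13.05
tcp_pos: [0.6034, 0.1694, 0.1019]
orientation: [0.002, 0.097, 0.995, 0.002]
wrist_force: [-0.0, 0.2, -1.3]
finger_gap: 0.0052
```

Run:
```python
from h import *
show(); RT=R.from_euler("z",-11.3,degrees=True).as_matrix()@FLIP
plan([.603,.169,.20],RT,5,-1)
```

```text
t 13.05 p [0.6034 0.1694 0.1019] x [-0.981  0.193 -0.003] z [ 0.003  0.003 -1.   ] F [-0.   0.2 -1.3] gap 0.0052 q [ 0.14  0.48 -0.06  1.03  0.   -1.23]
[-1.0, 0.0, -0.0, -0.0196, 0.0, 0.0, 0.0, -1.0, 0.0, -0.0, -0.0196, 0.0, 0.0, 0.0, -1.0, 0.0, -0.0, -0.0196, 0.0, 0.0, 0.0, -1.0, 0.0, -0.0001, -0.0196, 0.0, 0.0, 0.0, -1.0, 0.0, -0.0001, -0.0196, 0.0, 0.0, 0.0]
```

Emit:
{"method": "carry_out", "body": {"moves": [-1, 0, 0, -0.02, 0, 0, 0, -1, 0, 0, -0.03, 0, 0, 0, -1, 0, 0, -0.05, 0, 0, 0, -1, 0, 0, -0.05, 0, 0, 0, -1, 0, 0, -0.06, 0, 0, 0]}}

```text
clock: 13.68
tcp_pos: [0.5999, 0.1681, 0.3112]
orientation: [-0.004, 0.097, 0.995, 0.0]
wrist_force: [1.5, 0.3, -0.2]
finger_gap: 0.0051
```

```bash
cat >> h.py <<'E'
S=O+F@np.array([.0382,.0007,.010])
def inS(st): Q=q2R(st["orientation"]); print("TCP rel slot",((st["tcp_pos"]-S)@F).round(4),"rot err deg (chute)",np.degrees(R.from_matrix(F.T@Q@FLIP.T).as_rotvec()).round(2),"F chute",(F.T@st["wrist_force"]).round(1))
E
python3 - <<'E'
from h import *
show(); plan(S+.15*F[:,2],F@FLIP,10,-1)
E
```

```text
t 13.68 p [0.5999 0.1681 0.3112] x [-0.981  0.194  0.009] z [-0.008  0.001 -1.   ] F [ 1.5  0.3 -0.2] gap 0.0051 q [ 0.14  0.42  0.36  1.52  0.   -1.23]
[-1.0, 0.0029, -0.0418, 0.0002, -0.2, -3.0, -0.7, -1.0, 0.0034, -0.0417, -0.0001, -0.2, -3.0, -0.7, -1.0, 0.0039, -0.0417, -0.0004, -0.2, -3.0, -0.7, -1.0, 0.0043, -0.0416, -0.0008, -0.2, -3.0, -0.7, -1.0, 0.0047, -0.0416, -0.0011, -0.2, -3.0, -0.7]
[-1.0, 0.0051, -0.0415, -0.0015, -0.2, -3.0, -0.7, -1.0, 0.0055, -0.0414, -0.0019, -0.2, -3.0, -0.7, -1.0, 0.0059, -0.0414, -0.0024, -0.2, -3.0, -0.7, -1.0, 0.0062, -0.0413, -0.0028, -0.2, -3.0, -0.7, -1.0, 0.0065, -0.0412, -0.0033, -0.2, -3.0, -0.7]
```

Emit:
{"method": "carry_out", "body": {"moves": [-1, 0.003, -0.042, 0, -0.2, -3, -0.7, -1, 0.0034, -0.042, 0, -0.2, -3, -0.7, -1, 0.004, -0.042, -0.0005, -0.2, -3, -0.7, -1, 0.0043, -0.042, -0.001, -0.2, -3, -0.7, -1, 0.0047, -0.042, -0.001, -0.2, -3, -0.7]}}

```text
clock: 14.3
tcp_pos: [0.5511, -0.0383, 0.3197]
orientation: [0.14, 0.062, 0.988, -0.003]
wrist_force: [0.5, -0.7, -1.4]
finger_gap: 0.005
```

Emit:
{"method": "carry_out", "body": {"moves": [-1, 0.005, -0.0415, -0.0015, -0.2, -3, -0.7, -1, 0.0055, -0.0414, -0.002, -0.2, -3, -0.7, -1, 0.006, -0.0414, -0.0024, -0.2, -3, -0.7, -1, 0.0062, -0.0413, -0.003, -0.2, -3, -0.7, -1, 0.0065, -0.0412, -0.0033, -0.2, -3, -0.7]}}

```text
clock: 14.92
tcp_pos: [0.4955, -0.2463, 0.3199]
orientation: [0.274, 0.028, 0.961, -0.009]
wrist_force: [0.3, -0.1, -1.0]
finger_gap: 0.0053
```

Run:
```python
from h import *
st=env.get_state(); show(st); inS(st); plan(S+.112*F[:,2],F@FLIP,5,-1)
```

```text
t 14.93 p [ 0.4955 -0.2463  0.3199] x [-0.848  0.049 -0.528] z [ 0.527 -0.033 -0.849] F [ 0.3 -0.1 -1. ] gap 0.0053 q [-0.8  -0.11 -0.38  0.87  0.36 -2.23]
TCP rel slot [ 0.0104 -0.0101  0.1559] rot err deg (chute) [ 0.49 -1.85  1.01] F chute [-0.3 -0.1 -1. ]
[-1.0, 0.0023, 0.002, 0.0087, 0.1, 0.4, 0.2, -1.0, 0.0023, 0.002, 0.0087, 0.1, 0.4, 0.2, -1.0, 0.0022, 0.002, 0.0087, 0.1, 0.4, 0.2, -1.0, 0.0022, 0.002, 0.0088, 0.1, 0.4, 0.2, -1.0, 0.0021, 0.002, 0.0088, 0.1, 0.4, 0.2]
```

Emit:
{"method": "carry_out", "body": {"moves": [-1, 0.0023, 0.002, 0.007, 0.1, 0.4, 0.2, -1, 0.0023, 0.002, 0.007, 0.1, 0.4, 0.2, -1, 0.0022, 0.002, 0.007, 0.1, 0.4, 0.2, -1, 0.0022, 0.002, 0.007, 0.1, 0.4, 0.2, -1, 0.0021, 0.002, 0.007, 0.1, 0.4, 0.2]}}

```text
clock: 15.55
tcp_pos: [0.5045, -0.2363, 0.2822]
orientation: [0.256, 0.039, 0.966, -0.01]
wrist_force: [0.1, -1.3, -0.4]
finger_gap: 0.0055
```

Run:
```python
from h import *
st=env.get_state(); inS(st); plan(S+.112*F[:,2],F@FLIP,5,-1)
im=env.read_camera("wrist")[:,:,::-1]; cv2.imwrite("pics/w9.png",im)
C=cam("wrist",st); print("slot ends",[proj(C,S+F@np.array([dx,dy,0])).round(0).tolist() for dx,dy in((-.005,-.045),(.005,-.045),(-.005,.045),(.005,.045))])
```

```text
TCP rel slot [-0.0015  0.0007  0.1191] rot err deg (chute) [-0.08  0.32 -0.15] F chute [ 0.  -1.3 -0.4]
[-1.0, -0.0003, -0.0001, 0.0014, -0.0, -0.1, -0.0, -1.0, -0.0003, -0.0001, 0.0014, -0.0, -0.1, -0.0, -1.0, -0.0003, -0.0001, 0.0014, -0.0, -0.1, -0.0, -1.0, -0.0003, -0.0001, 0.0014, -0.0, -0.1, -0.0, -1.0, -0.0003, -0.0001, 0.0014, -0.0, -0.1, -0.0]
slot ends [[285.0, 143.0], [271.0, 143.0], [285.0, 259.0], [272.0, 259.0]]
```

View pics/w9.png

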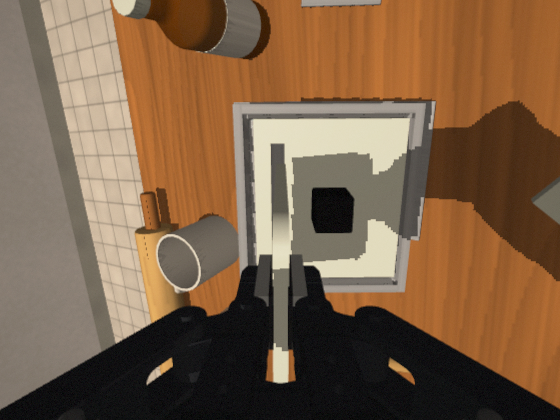

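The card lines up with the slot: its end at (278,143) is where I predicted. Start inserting, watching the force.

Emit:
{"method": "carry_out", "body": {"moves": [-1, -0.0008, -0.0001, 0.003, 0, -0.15, 0, -1, -0.0007, 0, 0.003, 0, -0.15, 0, -1, 0, 0, 0.006, 0, 0, 0, -1, 0, 0, 0.006, 0, 0, 0, -1, 0, 0, 0.006, 0, 0, 0]}}

```text
clock: 16.23
tcp_pos: [0.5188, -0.2374, 0.2608]
orientation: [0.258, 0.039, 0.965, -0.011]
wrist_force: [-14.5, -5.1, 20.7]
finger_gap: 0.0053
```

Run:
```python
from h import *
st=env.get_state(); inS(st); plan(S+.075*F[:,2],F@FLIP,5,-1)
```

```text
TCP rel slot [0.0003 0.0006 0.0934] rot err deg (chute) [-0.12  0.01 -0.11] F chute [-1.8 -6.2 25. ]
[-1.0, 0.0001, -0.0001, 0.0037, -0.0, -0.0, -0.0, -1.0, 0.0001, -0.0001, 0.0037, -0.0, -0.0, -0.0, -1.0, 0.0001, -0.0001, 0.0037, -0.0, -0.0, -0.0, -1.0, 0.0001, -0.0001, 0.0037, -0.0, -0.0, -0.0, -1.0, 0.0001, -0.0001, 0.0037, -0.0, -0.0, -0.0]
```

Run:
```python
from h import *
st=env.get_state(); print("tq chute",(F.T@np.array(st["ft_torque"])).round(3))
for _ in range(1):
    im=env.read_camera("wrist")[:,:,::-1]; cv2.imwrite("pics/w10.png",im)
st=env.get_state(); inS(st); print("tq chute",(F.T@np.array(st["ft_torque"])).round(3))
# slot end measurements at the visible (-y) end
C=cam("wrist",st)
print("pred",[proj(C,S+F@np.array([dx,-.045,0])).round(1).tolist() for dx in(-.005,.005)], "card -y edge at plate level",[proj(C,st["tcp_pos"]+q2R(st["orientation"])@np.array([dx,-.042*-1*-1,h])).round(1).tolist() for dx in(-.003,.003) for h in (.09,.0)])
y=int(proj(C,S+F@np.array([0,-.045,0]))[1]); print(y)
for r in range(y-6,y+26,3): print(r,im[r,262:298].mean(1).astype(int).tolist())
```

```text
tq chute [-0.684  0.949  0.033]
TCP rel slot [0.0006 0.0003 0.0934] rot err deg (chute) [-0.15 -0.01 -0.11] F chute [-2.5 -1.4  8.9]
tq chute [0.184 1.142 0.106]
pred [[289.6, 148.9], [274.0, 148.9]] card -y edge at plate level [[276.2, 154.6], [273.5, 190.1], [285.7, 154.6], [289.1, 190.1]]
148
142 [215, 216, 214, 214, 215, 214, 216, 215, 215, 214, 215, 215, 215, 214, 214, 215, 213, 215, 215, 215, 215, 214, 215, 214, 215, 213, 214, 214, 214, 213, 214, 214, 213, 213, 214, 213]
145 [216, 216, 215, 215, 215, 215, 215, 213, 215, 214, 215, 215, 215, 215, 216, 215, 214, 215, 214, 214, 214, 215, 213, 213, 215, 213, 214, 214, 213, 214, 213, 213, 213, 213, 212, 214]
148 [215, 215, 215, 214, 216, 217, 215, 215, 214, 214, 211, 188, 159, 160, 161, 160, 163, 161, 161, 162, 161, 162, 162, 160, 160, 163, 178, 213, 214, 213, 213, 213, 213, 214, 213, 213]
151 [215, 214, 215, 215, 215, 216, 214, 214, 215, 215, 205, 134, 81, 80, 81, 84, 86, 85, 85, 83, 85, 85, 83, 83, 82, 84, 134, 215, 215, 213, 213, 213, 213, 213, 213, 213]
154 [215, 215, 216, 215, 216, 214, 214, 214, 213, 214, 209, 163, 80, 82, 82, 
[... 416 characters left out ...]
214, 213, 213, 214]
163 [215, 215, 215, 214, 214, 215, 214, 214, 214, 214, 207, 164, 80, 80, 82, 84, 86, 84, 85, 87, 84, 83, 84, 82, 81, 84, 137, 213, 213, 213, 212, 212, 213, 212, 213, 212]
166 [214, 215, 213, 216, 214, 215, 214, 214, 213, 213, 209, 162, 79, 82, 83, 83, 84, 84, 84, 84, 85, 83, 83, 82, 80, 84, 97, 114, 115, 112, 113, 114, 113, 112, 110, 114]
169 [215, 214, 216, 215, 215, 214, 214, 214, 214, 214, 208, 162, 80, 82, 81, 83, 84, 83, 85, 84, 84, 85, 84, 83, 80, 82, 95, 113, 112, 113, 112, 113, 113, 113, 114, 113]
172 [215, 214, 214, 214, 214, 214, 215, 214, 214, 213, 208, 161, 78, 82, 84, 83, 84, 82, 81, 82, 84, 83, 83, 85, 83, 80, 89, 112, 114, 112, 113, 111, 112, 110, 112, 113]
```

Run:
```python
import cv2,numpy as np
im=cv2.imread("pics/w10.png")
for r in range(172,300,8): print(r,im[r,258:304:1].mean(1).astype(int).tolist())
```

```text
172 [214, 215, 216, 215, 215, 214, 214, 214, 214, 214, 215, 214, 214, 213, 208, 161, 78, 82, 84, 83, 84, 82, 81, 82, 84, 83, 83, 85, 83, 80, 89, 112, 114, 112, 113, 111, 112, 110, 112, 113, 114, 112, 114, 113, 113, 111]
180 [214, 214, 214, 214, 215, 214, 214, 214, 214, 215, 213, 213, 214, 213, 214, 192, 78, 82, 84, 82, 83, 83, 84, 83, 83, 84, 83, 83, 84, 81, 88, 113, 112, 112, 111, 111, 112, 112, 113, 112, 113, 113, 112, 113, 114, 113]
188 [214, 213, 214, 214, 215, 214, 214, 214, 214, 214, 214, 214, 214, 213, 214, 194, 80, 83, 84, 84, 83, 84, 83, 82, 84, 83, 83, 80, 83, 82, 89, 114, 111, 113, 112, 115, 113, 114, 114, 113, 112, 112, 112, 112, 112, 113]
196 [212, 213, 214, 213, 213, 213, 213, 214, 213, 214, 213, 213, 214, 213, 213, 192, 82, 82, 83, 85, 85, 83, 83, 86, 82, 85, 82, 84, 83, 81, 87, 112, 110, 113, 113, 114, 111, 111, 112, 112, 114, 113, 112, 115, 112, 112]
204 [213, 214, 214, 213, 214, 214, 214, 213, 212, 213, 212, 213, 212, 213, 207, 164, 85, 84, 82, 84, 83, 84, 84, 83, 83, 82, 83, 83, 85, 83, 88, 115, 113, 113, 114, 113, 113, 113, 112, 114, 113, 113, 112, 111, 112, 112]

[... 1724 characters left out ...]
 211, 210, 211, 210, 193, 101, 21, 45, 63, 65, 65, 65, 64, 65, 65, 62, 66, 66, 60, 53]
276 [64, 65, 63, 66, 62, 64, 65, 65, 64, 64, 65, 57, 11, 34, 122, 212, 211, 195, 112, 112, 110, 111, 111, 111, 110, 110, 112, 111, 111, 111, 100, 55, 10, 35, 64, 66, 65, 64, 64, 64, 66, 66, 65, 64, 64, 65]
284 [63, 65, 63, 64, 64, 63, 64, 66, 64, 63, 61, 34, 14, 19, 65, 110, 113, 110, 113, 111, 112, 112, 112, 112, 110, 110, 111, 112, 111, 111, 102, 57, 15, 25, 44, 63, 65, 63, 64, 65, 64, 64, 64, 64, 65, 65]
292 [63, 66, 64, 64, 66, 65, 62, 65, 66, 65, 55, 14, 13, 13, 20, 64, 112, 112, 110, 111, 111, 112, 112, 113, 111, 112, 112, 113, 112, 100, 30, 11, 13, 15, 31, 64, 62, 65, 66, 65, 65, 64, 65, 65, 64, 63]
```

Emit:
{"method": "carry_out", "body": {"moves": [-1, 0, 0, -0.005, 0, 0, 0, -1, 0, -0.0018, 0, 0, 0, 0.1, -1, 0, 0, 0.003, 0, 0, 0, -1, 0, 0, 0.004, 0, 0, 0, -1, 0, 0, 0.003, 0, 0, 0]}}

```text
clock: 16.9
tcp_pos: [0.5213, -0.2436, 0.2597]
orientation: [0.259, 0.041, 0.965, -0.015]
wrist_force: [-17.0, -3.6, 16.0]
finger_gap: 0.005
```

Run:
```python
from h import *
st=env.get_state(); inS(st); print("tq chute",(F.T@np.array(st["ft_torque"])).round(3))
```

```text
TCP rel slot [ 0.0023 -0.0053  0.0909] rot err deg (chute) [-0.68 -0.12 -0.2 ] F chute [-6.4 -4.9 22.2]
tq chute [-0.368  2.283  0.271]
```

Emit:
{"method": "carry_out", "body": {"moves": [-1, 0, 0, -0.007, 0, 0, 0, -1, 0, 0, -0.007, 0, 0, 0, -1, -0.003, 0.0015, 0, 0.3, 0, 0.1, -1, -0.003, 0.0015, 0, 0.2, 0, 0.1, -1, -0.003, 0.002, 0, 0.1, 0, 0]}}

```text
clock: 17.52
tcp_pos: [0.5226, -0.2379, 0.276]
orientation: [0.259, 0.045, 0.965, -0.02]
wrist_force: [-0.4, -0.0, -0.7]
finger_gap: 0.005
```

Run:
```python
from h import *
import pickle
st=env.get_state(); inS(st); print("tq chute",(F.T@np.array(st["ft_torque"])).round(3))
im=env.read_camera("wrist")[:,:,::-1]; cv2.imwrite("pics/w11.png",im); pickle.dump(st,open("w11.pkl","wb"))
C=cam("wrist",st); Q=q2R(st["orientation"])
f=lambda x,y,z:proj(C,st["tcp_pos"]+Q@np.array([x,y,z])).round(1).tolist()
print("card -y bottom corner pred",f(-.003,-.042,.096),f(.003,-.042,.096),"slot -y end",[proj(C,S+F@np.array([d,-.045,0])).round(1).tolist() for d in(-.005,.005)])
for r in range(134,204,4): print(r,im[r,250:306].mean(1).astype(int).tolist())
```

```text
TCP rel slot [0.0113 0.0005 0.1047] rot err deg (chute) [-1.26 -0.08 -0.45] F chute [-0.7 -0.1 -0.4]
tq chute [-0.022  0.526  0.012]
card -y bottom corner pred [276.3, 153.1] [285.6, 153.1] slot -y end [[304.8, 149.1], [289.9, 149.2]]
134 [120, 152, 164, 162, 165, 164, 163, 163, 157, 149, 122, 64, 65, 68, 69, 70, 75, 86, 111, 163, 161, 180, 216, 217, 215, 216, 214, 215, 215, 215, 215, 215, 216, 215, 215, 215, 216, 215, 214, 215, 214, 215, 215, 214, 215, 213, 214, 213, 214, 215, 214, 215, 214, 214, 213, 215]
138 [119, 151, 162, 164, 164, 165, 162, 162, 157, 154, 142, 66, 66, 67, 68, 68, 73, 87, 85, 112, 164, 180, 216, 216, 215, 215, 215, 214, 215, 215, 214, 214, 215, 216, 215, 214, 215, 214, 215, 214, 213, 214, 214, 214, 214, 215, 214, 213, 214, 213, 214, 213, 214, 214, 214, 213]
142 [112, 140, 163, 162, 164, 163, 164, 162, 157, 153, 141, 65, 63, 66, 65, 67, 72, 86, 86, 113, 163, 176, 211, 214, 215, 215, 215, 215, 215, 215, 215, 214, 215, 214, 214, 215, 214, 213, 212, 208, 214, 214, 213, 214, 212, 214, 215, 213, 213, 213, 214, 213, 212, 215, 214, 214]
146 [110, 140, 162, 162, 164, 162
[... 3140 characters left out ...]
56, 154, 144, 101, 72, 73, 73, 71, 71, 84, 109, 160, 162, 175, 209, 174, 82, 83, 83, 82, 81, 82, 82, 80, 82, 83, 83, 83, 93, 113, 108, 82, 84, 82, 84, 82, 82, 81, 81, 81, 83, 84, 82, 82, 81, 106, 112]
198 [95, 100, 115, 148, 155, 159, 161, 159, 157, 156, 154, 144, 104, 69, 73, 75, 72, 72, 80, 106, 157, 157, 174, 203, 147, 83, 82, 82, 81, 81, 81, 81, 83, 84, 81, 82, 81, 86, 108, 105, 83, 82, 86, 82, 83, 83, 85, 82, 80, 82, 82, 83, 80, 82, 104, 113]
202 [98, 99, 109, 135, 156, 156, 159, 158, 159, 157, 154, 146, 103, 67, 68, 70, 72, 71, 81, 89, 123, 155, 168, 182, 109, 84, 82, 83, 84, 83, 81, 80, 82, 79, 82, 82, 81, 87, 103, 106, 82, 83, 84, 81, 82, 81, 82, 82, 81, 81, 84, 80, 81, 81, 105, 115]
```

The card sits about 10–11 mm towards +y in the hand: its corner is at row 170, predicted 153. So its +y corner was landing on the plate. Correct for that and insert again.

Run:
```python
from h import *
inS(env.get_state()); plan(S+F@np.array([.0007,-.0108,.103]),F@FLIP,5,-1)
```

```text
TCP rel slot [0.0117 0.0006 0.1047] rot err deg (chute) [-1.25 -0.11 -0.43] F chute [-0.5 -0.4 -0.7]
[-1.0, 0.0022, -0.0023, 0.0004, -0.2, 0.0, -0.1, -1.0, 0.0022, -0.0023, 0.0004, -0.2, 0.0, -0.1, -1.0, 0.0022, -0.0023, 0.0004, -0.2, 0.0, -0.1, -1.0, 0.0022, -0.0023, 0.0004, -0.2, 0.0, -0.1, -1.0, 0.0022, -0.0023, 0.0004, -0.2, 0.0, -0.1]
```

Emit:
{"method": "carry_out", "body": {"moves": [-1, 0.0025, -0.0025, 0, -0.25, 0, -0.1, -1, 0.0025, -0.0025, 0, -0.25, 0, -0.1, -1, 0.0022, -0.0023, 0, -0.25, 0, -0.1, -1, 0.0022, -0.0023, 0, -0.25, 0, -0.1, -1, 0.0018, -0.0018, 0, -0.25, 0, 0]}}

```text
clock: 18.2
tcp_pos: [0.5115, -0.2487, 0.2698]
orientation: [0.259, 0.038, 0.965, -0.009]
wrist_force: [0.6, -0.9, 0.1]
finger_gap: 0.0049
```

Run:
```python
from h import *
inS(env.get_state()); plan(S+F@np.array([.0007,-.0108,.103]),F@FLIP,5,-1)
```

```text
TCP rel slot [-0.0008 -0.0112  0.1044] rot err deg (chute) [ 0.12 -0.05  0.  ] F chute [ 0.7 -0.8 -0.2]
[-1.0, -0.0003, 0.0001, 0.0003, 0.0, 0.0, 0.0, -1.0, -0.0003, 0.0001, 0.0003, 0.0, 0.0, 0.0, -1.0, -0.0003, 0.0001, 0.0003, 0.0, 0.0, 0.0, -1.0, -0.0003, 0.0001, 0.0003, 0.0, 0.0, 0.0, -1.0, -0.0003, 0.0001, 0.0003, 0.0, 0.0, 0.0]
```

Emit:
{"method": "carry_out", "body": {"moves": [-1, -0.0008, 0.0002, 0.003, 0, 0, 0, -1, -0.0007, 0.0002, 0.004, 0, 0, 0, -1, 0, 0, 0.004, 0, 0, 0, -1, 0, 0, 0.004, 0, 0, 0, -1, 0, 0, 0.004, 0, 0, 0]}}

```text
clock: 18.82
tcp_pos: [0.523, -0.2494, 0.2531]
orientation: [0.259, 0.038, 0.965, -0.009]
wrist_force: [-0.2, 0.4, 0.7]
finger_gap: 0.0053
```

Run:
```python
from h import *
st=env.get_state(); inS(st); print((F.T@np.array(st["ft_torque"])).round(3))
```

```text
TCP rel slot [ 0.0009 -0.011   0.0841] rot err deg (chute) [ 0.12 -0.06 -0.02] F chute [0.2 0.3 0.7]
[-0.013  0.496  0.002]
```

It is in the slot with no force. Continue.

Emit:
{"method": "carry_out", "body": {"moves": [-1, 0, 0, 0.007, 0, 0, 0, -1, 0, 0, 0.007, 0, 0, 0, -1, 0, 0, 0.007, 0, 0, 0, -1, 0, 0, 0.007, 0, 0, 0, -1, 0, 0, 0.007, 0, 0, 0]}}

```text
clock: 19.45
tcp_pos: [0.5418, -0.2506, 0.2204]
orientation: [0.259, 0.038, 0.965, -0.009]
wrist_force: [0.2, 0.3, 0.3]
finger_gap: 0.0052
```

Run:
```python
from h import *
st=env.get_state(); inS(st); plan(S+F@np.array([.0007,-.011,.019]),F@FLIP,5,-1)
```

```text
TCP rel slot [ 0.0008 -0.0107  0.0465] rot err deg (chute) [ 0.13 -0.05 -0.01] F chute [0.3 0.3 0.2]
[-1.0, 0.0, -0.0001, 0.0055, 0.0, 0.0, -0.0, -1.0, 0.0, -0.0001, 0.0055, 0.0, 0.0, -0.0, -1.0, 0.0, -0.0001, 0.0055, 0.0, 0.0, -0.0, -1.0, 0.0, -0.0001, 0.0055, 0.0, 0.0, -0.0, -1.0, 0.0, -0.0001, 0.0055, 0.0, 0.0, -0.0]
```

Emit:
{"method": "carry_out", "body": {"moves": [-1, 0, 0, 0.0055, 0, 0, 0, -1, 0, 0, 0.0055, 0, 0, 0, -1, 0, 0, 0.0055, 0, 0, 0, -1, 0, 0, 0.005, 0, 0, 0, -1, 0, 0, 0.003, 0, 0, 0]}}

```text
clock: 20.08
tcp_pos: [0.5548, -0.2515, 0.1973]
orientation: [0.259, 0.038, 0.965, -0.009]
wrist_force: [-0.1, -0.1, -0.4]
finger_gap: 0.0053
```

Emit:
{"method": "carry_out", "body": {"moves": [-0.68, 0, 0, 0, 0, 0, 0, -0.68, 0, 0, 0, 0, 0, 0, -0.68, 0, 0, 0, 0, 0, 0, -0.68, 0, 0, 0, 0, 0, 0, -0.68, 0, 0, 0, 0, 0, 0]}}

```text
clock: 20.7
tcp_pos: [0.5553, -0.2519, 0.1983]
orientation: [0.26, 0.038, 0.965, -0.009]
wrist_force: [-0.0, -0.2, -0.5]
finger_gap: 0.0136
```

Run:
```python
from h import *
st=env.get_state(); inS(st); show(st)
im=env.read_camera("wrist")[:,:,::-1]; cv2.imwrite("pics/w12.png",im)
for r in (250,300,330,350,370): print(r,im[r,262:298:2].mean(1).astype(int).tolist())
```

```text
TCP rel slot [ 0.0016 -0.0109  0.0205] rot err deg (chute) [ 0.1  -0.12  0.01] F chute [-0.3 -0.2 -0.4]
t 20.7 p [ 0.5553 -0.2519  0.1983] x [-0.862  0.068 -0.502] z [ 0.5   -0.038 -0.865] F [-0.  -0.2 -0.5] gap 0.0136 q [-0.7   0.07 -0.5   0.56  0.3  -2.13]
250 [120, 121, 119, 120, 120, 121, 82, 85, 89, 90, 88, 89, 88, 90, 88, 85, 91, 118]
300 [9, 34, 220, 220, 220, 220, 137, 65, 68, 66, 67, 65, 66, 66, 66, 68, 189, 58]
330 [61, 220, 219, 219, 220, 220, 168, 66, 67, 67, 63, 68, 65, 65, 63, 70, 204, 218]
350 [219, 219, 218, 219, 219, 219, 199, 89, 85, 90, 87, 90, 90, 88, 90, 86, 219, 218]
370 [218, 217, 216, 218, 217, 219, 218, 216, 218, 216, 218, 217, 218, 217, 218, 217, 217, 216]
```

The card seems to have dropped, as only the dark slot shows between the fingers. Back off and check.

Emit:
{"method": "carry_out", "body": {"moves": [-0.68, 0, 0, -0.02, 0, 0, 0, -0.68, 0, 0, -0.03, 0, 0, 0, -0.68, 0, 0, -0.03, 0, 0, 0, -0.68, 0, 0, -0.04, 0, 0, 0, -0.68, 0, 0, 0, 0, 0, 0]}}

```text
clock: 21.38
tcp_pos: [0.4935, -0.247, 0.3047]
orientation: [0.259, 0.037, 0.965, -0.009]
wrist_force: [0.7, -0.2, 0.2]
finger_gap: 0.0134
```

Run:
```python
from h import *
st=env.get_state(); inS(st)
w=env.read_camera("wrist")[:,:,::-1]; t=env.read_camera("top")[:,:,::-1]; s=env.read_camera("scene")[:,:,::-1]
f=lambda i,x,y,a,b,W,H:cv2.resize(i[y:y+b,x:x+a],(W,H),interpolation=cv2.INTER_CUBIC)
cv2.imwrite("pics/fin.png",np.hstack([f(w,150,60,300,225,400,300),np.zeros((300,0,3),np.uint8),f(s,200,160,200,150,400,300)]) if 0 else np.vstack([np.hstack([f(w,150,60,300,225,400,300),f(s,200,160,200,150,400,300)]),np.hstack([f(t,190,165,80,60,400,300),f(t,310,160,80,60,400,300)])]))
```

```text
TCP rel slot [ 0.0011 -0.0109  0.1437] rot err deg (chute) [ 0.13 -0.06  0.03] F chute [ 0.7 -0.2 -0.1]
```

View pics/fin.png

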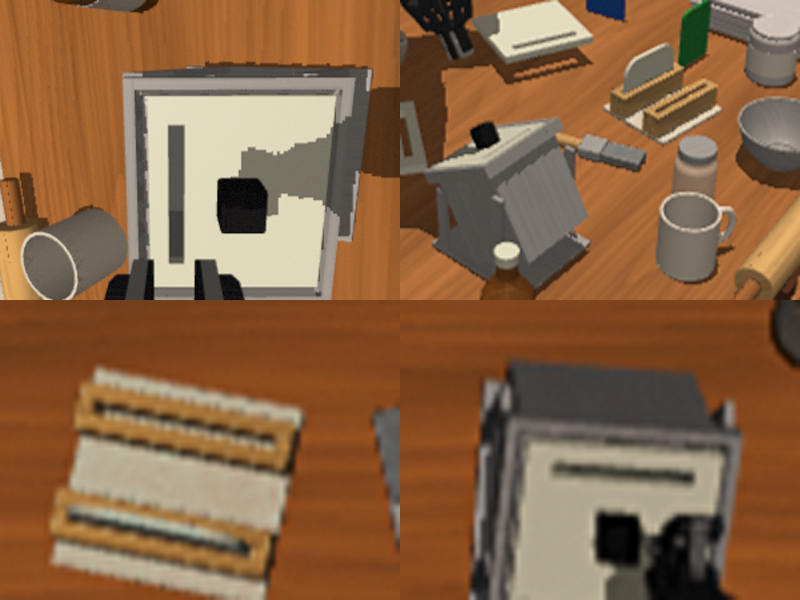

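Nothing protrudes from the slot, the far groove is empty, and the scraper still stands in its groove. Handing in.

```bash
python3 -c "
from workcell import env
print(env.hand_in())"
```

```text
the job is handed in; nothing more can be done
None
```

I lifted the cover plate clear, turned it half round and seated it again, so its slot now stands over the empty rear half. I then took the narrow card from the far groove, pushed it through the slot until it was almost in, and let it slide down into the box. The job was handed in at about 21.5 s.

**Last checks**
- **Plate:** it went down to the same grip height as at the start (25.3 mm against 25.6 mm). In the last pictures it lies flat and flush, with the slot up-slope.
- **Card:** nothing stands out of the slot, and the card's groove in the stand is empty. I did not see the card on the floor of the bay.
- **Everything else:** the scraper still stands in its groove. What shows in the last pictures (mug, bowl, bottle, spatula and the rest) looks undisturbed, but they were close crops, so I did not check every bystander. The gripper is clear of everything.

**What did not go cleanly**
- **Card grip:** my position for the card was about 10–11 mm off along its width, so I gripped it off centre. The first two insertion tries landed its corner on the plate, with about 25 N at the wrist each time. I measured the offset in the wrist picture, corrected for it, and the card went in with almost no force.
- **Plate seating:** I pressed the plate down with about 41 N at the wrist. The 40 N limit is for the arm or gripper body pressing on something; here the load went through the plate held in the fingers, and the 120 N wrist limit was far off.

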